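# Slacken the ratchet jar clamp

### The job

The grinding jar is gripped in the hand-cranked ratchet clamp. Flick the pawl's release lever fully over to its stop, wind the crank on just a little so that the sprung pawl jumps out of the ratchet wheel, then keep hold of the crank and ease the drum slowly all the way back until the clamp is slack, and let go. Be gentle: do not wrench the lever, do not wind on so hard that the jar is crushed, do not let the crank fly back, and leave the jar standing and everything else on the bench where it is.

Things in the scene. Friction and masses are not known exactly. Their poses are not given: they have to be found in the camera images.
- clamp: Grey hand-cranked jar clamp bolted to the bench: base plate 170 x 360 x 12 mm, yawed up to 20 degrees either way. Origin on the bench right below the vertical drum axis; z up. Along its y axis follow the drum with ratchet wheel and crank (at the origin), the sliding jaw, the jar (centre at y = 199 mm) and the fixed jaw; jaws up to 87 mm high.
- drum_axis (a point): Point on the vertical drum axis, fixed to the clamp, 104 mm above the bench (the height of the middle of the crank grip). The 12-tooth steel ratchet wheel (radius 41 mm, 30 to 46 mm above the bench) and the crank arm (top 72 mm above the bench) turn about it.
- grip_mid (a point): Middle of the crank's cream upright, freely spinning grip: 18 mm in diameter, 74 to 124 mm above the bench (this point at 104), 75 mm from the drum axis. It starts at about 243 degrees in the clamp's frame (from +x, counter-clockwise from above); slack it is at 135 degrees. The load on it is about 10 N when wound, 3 N more per 0.1 rad wound on, about 2 N when slack.
- drum (a joint): Angle of drum, ratchet wheel and crank, rad. Grows when wound on, counter-clockwise from above (the sliding jaw then moves 20 mm per rad to +y and tightens). About 1.87 to 1.91 at the start, held by the pawl; 0 is the slack stop. A spring always drives it back to 0: once the pawl is out only your hold keeps it from flying back.
- release_pivot (a point): Point on the vertical pivot of pawl and release lever, fixed to the clamp, 82 mm above the bench.
- release_pin (a point): Upright steel thumb pin at the end of the pawl's release lever, 12 mm in diameter, 56 to 96 mm above the bench (this point at 82), 60 mm from the pivot, on the clamp's +x side. The lever is 12 mm wide, its top 56 mm above the bench. Pushing the pin towards the clamp's -y side flicks the pawl off.
- release (a joint): Angle of the release lever, rad: 0 at the start (pawl engaged), 0.7 at its rubber-buffered off stop; it grows as the pin goes clockwise seen from above. Stiff: it takes about 4 N on the pin and stays where it is left. It bends if pushed with more than 20 N.
- pawl (a joint): Angle of the sprung steel pawl relative to its release lever, rad, growing clockwise from above. About 0 at the start; flicked off under load, the pawl stays jammed in the tooth and this reads about -0.7; once the wheel is wound on by about 0.06 to 0.1 rad the pawl springs out and it jumps to about -0.15.
- pad: Black rubber pressure plate 70 x 8 x 50 mm of the sliding jaw, on a spring of 8 N/mm; it presses the jar against the fixed jaw with about 7 to 10 N at the start, and 0.1 rad of winding on adds about 15 N. It backs away 38 mm as the drum is eased back.
- jar: Steel grinding jar with dark lid, 70 mm in diameter, 94 mm tall, 0.7 kg, standing loose between the jaws. Origin at the centre of its underside. Squeezing it with more than 30 N cracks its seal.
- jar_lid: Bystander: spare aluminium jar lid, 68 mm across, 24 mm high, lying on the bench.
- crucible: Bystander: small white ceramic crucible, 48 mm across, 34 mm high.
- spanner: Bystander: steel spanner 150 mm long, lying flat.
- brush: Bystander: cleaning brush 170 mm long, lying flat.
- beaker: Bystander: glass beaker, 68 mm across, 90 mm high.
- reagent: Bystander: amber bottle, 60 mm across, 130 mm high.
- tub: Bystander: white tub, 70 mm across, 80 mm high.
Not all that is in view belongs to the job. What is shaped like the jar but blue is not meant.

How it is judged:
By the outcome, as a careful person would: the job done as asked, in the order asked, and still so for the second after the job is handed in, with the robot touching nothing.
It also fails if it takes over 69 s, if anything falls off the work surface, if the arm or the gripper's body presses on something with over 40 N, if the wrist force passes 120 N, or if a joint passes its speed limit or range.

### The arm

A 6-joint arm with a two-finger parallel gripper is mounted at the origin on the work surface. World frame = base frame: x ahead of the robot, y to its left, z up, the work surface at z = 0. Lengths are in mm, angles in rad, forces in N, time in s.
With the tool pointing down it reaches from about 275 to 750 mm from the base axis. Payload 10.2 kg.
Tool frame: the origin (TCP) lies between the finger pads; the fingertips stand 22 mm ahead of it and the grasp point (between the pads) lies 3 mm ahead of it (ctrl.nose_length is the distance from the TCP to the fingertips, in mm); z points along the fingers, y is the line along which they close (so a half turn about z gives the same grasp; the last joint's range is limited). The gripper opens to 85 mm and grips with 20 to 120 N. Pads are 22 mm wide; open, the fingers measure 114 mm over their backs; the gripper's body (76 mm by 85 mm) begins 54 mm behind the grasp point. The pads swing forward as they close: fully open they stand 13 mm farther back than shut.
Start: joints at [-1.354, 0.313, 1.498, -0, 1.331, -0.223], TCP at [223.512, -475.051, 253.294] pointing down, gripper open.
Joint ranges: [-2.94, 2.94], [-0.97, 2.17], [0.19, 2.56], [-1.23, 4.37], [0.02, 3.11], [-2.88, 2.88]. Speed limits (rad/s): [2.39, 2.39, 3.01, 3.14, 3.14, 3.14].

### API

Orientations are given as a unit quaternion [w, x, y, z].
In Python, from rig import sense, imaging, ctrl gives the robot as it stands. The module is installed in compiled form; this text tells all that it offers.
- The arm moves only by the tool apply_moves, never from a script. Its argument "commands" is a list of rows, each a list of 5 numbers: the gripper command: -1 is fully open, 1 is shut, values between are in proportion, then the shift along the tool's x, y, z in mm, then the turn about the tool's z in degrees. A call has 1 to 20 rows; each row shifts and turns the commanded pose from where the row before left it, along the tool's axes as they then stand; what a row does not reach is not made up. A row lasts 1/8 s, in which the tool goes at most 62.5 mm and 10.7 degrees, less where a joint would pass 70% of its speed; a pose out of reach is approached as far as the arm can. A call is refused whole if a number of a shift passes 62.5 or a number of a turn 10.7, either way. A call with a gripper value outside its range is refused whole. The fingers move at their own pace and stop on an object; "newtons" is the grip in N (left out, the last holds). Time passes only in rows, so rows that do not move let the fingers close. It gives the time, the measured TCP pose, the force, the opening and the grip force at its end, in the units of the state.
- sense(): the state, without advancing time (a new reading comes with each control period).
- imaging.capture(name): name is "side" or "top" or "wrist"; returns the picture (384x512x3 uint8, blue, green, red); there is no depth.
- imaging.calibration(name): a dict with "camera_matrix" (3x3 intrinsics, pixels), "k1" (the pictures are not rectified: a ray, as slopes to the right and down, at radius r is drawn at 1 + k1 r^2 times it, then the intrinsics apply), "world_to_cam" (4x4, takes a point from world to camera coordinates). Camera axes: x right, y up, looking along -z (the intrinsics and any distortion apply to the point x, -y, -z); pixel columns grow to the right and rows downward; lengths in mm; the calibration is good to about 2 mm. A picture is of the moment at which its call begins: read the wrist's pose just before it. calibration takes no time and is no camera call; for the wrist camera it gives the pose at the moment of the call.
- ctrl.finish_job(): hands the job in; it is judged then, once.
The state is a dict: "time_s": time; "joints": joint angles; "dq": joint speeds; "tau": joint torques, N m; "eef_pos": TCP position; "ee_rot": TCP orientation; "force": force on the tool from outside, world axes, zero at the start; "wrist_torque": the same for the moment, N m; "grip_width": opening from 0.0 (shut) to 1.0 (fully open); "grip_force": force on a finger pad.
Only numpy, scipy, OpenCV 4.12 (cv2) and the standard library are available. Lean on these libraries where they do the work, as an engineer would, in place of code of your own. Each camera call takes 0.05 s, during which the arm holds its last target. There are 200 camera calls.

## Working session

There is one attempt and no reset: what is moved stays moved. The work goes in short steps, Python scripts to look and compute and a tool call to move; the robot and the scene stay as the last step left them, time stands still between calls to the robot, and variables do not carry over. Pictures are saved under pics/ and viewed, at most 10 in all, crops included, and the job is handed in when it is done.

Besides the shell and the picture viewer there is one more tool, called after "Request:" as name(argument=value, ...) on one line, values as JSON. apply_moves: Moves the arm, as the interface text tells. Its arguments: {"type":"object","properties":{"commands":{"type":"array","items":{"type":"array","items":{"type":"number"}}},"newtons":{"type":"number"}},"required":["commands"]}

```bash
mkdir -p pics
cat > h.py <<'E'
import numpy as np, cv2
from rig import sense, imaging, ctrl
def pix2ray(cal,u,v):
    K=np.array(cal["camera_matrix"]);k=cal["k1"];T=np.array(cal["world_to_cam"])
    d=np.array([(u-K[0,2])/K[0,0],(v-K[1,2])/K[1,1]]);s=d.copy()
    for _ in range(30): s=d/(1+k*(s@s))
    R=T[:3,:3];return -R.T@T[:3,3], R.T@np.array([s[0],-s[1],-1.])
def at_z(cal,u,v,z):
    c,r=pix2ray(cal,u,v);return c+r*(z-c[2])/r[2]
def proj(cal,p):
    K=np.array(cal["camera_matrix"]);k=cal["k1"];T=np.array(cal["world_to_cam"])
    q=T[:3,:3]@np.array(p,float)+T[:3,3];s=np.array([q[0],-q[1]])/-q[2];s=s*(1+k*(s@s))
    return np.array([K[0,0]*s[0]+K[0,2],K[1,1]*s[1]+K[1,2]])
E
python3 - <<'E'
from h import *
ims=[]
for n in("top","side"):
    im=imaging.capture(n);cv2.imwrite(f"pics/{n}0.png",im)
    im=cv2.resize(im,(800,600),interpolation=cv2.INTER_CUBIC);cv2.imwrite(f"pics/{n}0b.png",im)
    c=imaging.calibration(n);print(n,np.array(c["camera_matrix"]).round(1).tolist(),c["k1"],np.array(c["world_to_cam"]).round(3).tolist())
s=sense();print(s["ee_rot"],s["eef_pos"],ctrl.nose_length,s["time_s"])
E
```

```text
top [[446.3, 0.0, 246.9], [0.0, 446.3, 189.7], [0.0, 0.0, 1.0]] 0.041555623041101275 [[0.018, -1.0, 0.014, -39.093], [0.999, 0.019, 0.027, -510.279], [-0.028, 0.014, 1.0, -1354.369], [0.0, 0.0, 0.0, 1.0]]
side [[375.8, 0.0, 252.7], [0.0, 375.8, 190.8], [0.0, 0.0, 1.0]] -0.022541633978788403 [[-0.957, -0.292, 0.006, 490.228], [0.212, -0.681, 0.7, -176.432], [-0.2, 0.671, 0.714, -1310.043], [0.0, 0.0, 0.0, 1.0]]
[-5.65755158e-04  9.75921972e-01  2.18119198e-01 -3.46965217e-06] [ 223.45165875 -474.8598735   252.80692294] 22.0 0.1
```

View pics/top0b.png

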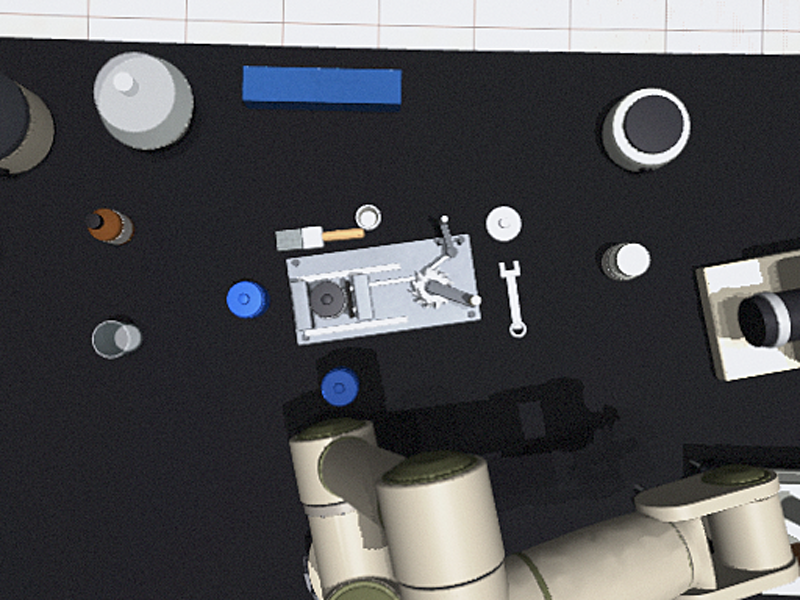

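View pics/side0b.png

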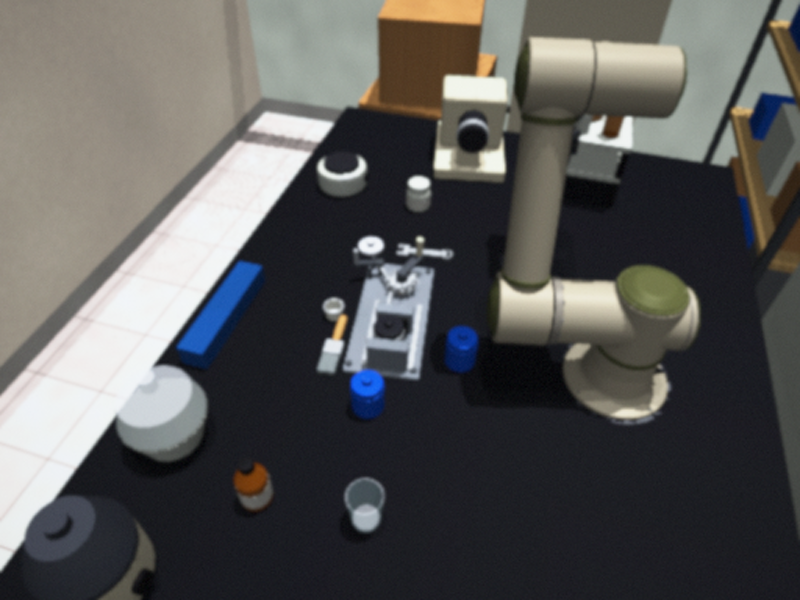

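The top view shows one grey clamp. Its dark-lidded jar is at (327,299), the cream grip at (475,300) and the thumb pin at (444,220). The blue jars at (246,299) and (339,387) are decoys. I'll check an enlarged crop.

Run:
```python
from h import *
im=cv2.imread("pics/top0.png")[130:230,172:322]
cv2.imwrite("pics/crop1.png",cv2.resize(im,None,fx=5.33333,fy=5.33333,interpolation=cv2.INTER_CUBIC))
```

```text
(no output)
```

View pics/crop1.png

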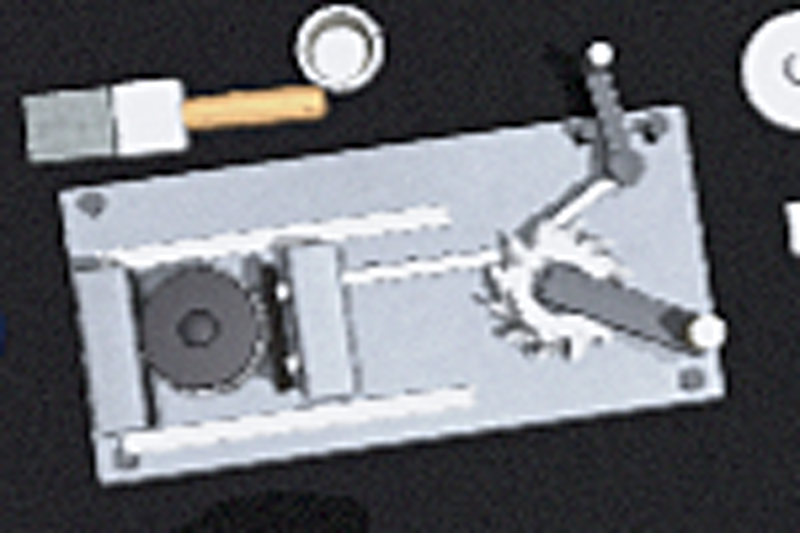

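The crop confirms the layout (crop pixels):
- grip top (708,330)
- pin top (600,53)
- pivot (625,165)
- drum hub (~552,285)
- jar (200,327)
- plate corners (60,190), (683,105), (724,395), (103,485)

Run:
```python
from h import *
from scipy.optimize import least_squares
cal=imaging.calibration("top")
P=lambda u,v,z: at_z(cal,172+(u+.5)/5.33333-.5,130+(v+.5)/5.33333-.5,z)[:2]
cs=np.array([P(60,190,12),P(683,105,12),P(724,395,12),P(103,485,12)])
grip=P(708,330,124);pin=P(600,53,96);piv=P(625,165,56);jar=P(200,327,94);hub=P(552,285,72)
print("corners",cs.round(1).tolist())
print("sides",[np.linalg.norm(cs[i]-cs[(i+1)%4]).round(1) for i in range(4)])
d=cs[0]-cs[1]+cs[3]-cs[2];yaw=np.arctan2(-d[0],d[1]);print("yaw corners",np.degrees(yaw))
c=cs.mean(0)
# fit: drum, yaw, grip angle; plate centre x=0, y=yc
def R(a):return np.array([[np.cos(a),-np.sin(a)],[np.sin(a),np.cos(a)]])
def f(p):
    D=p[:2];r=R(p[2]);g=p[3]
    q=[D+r@[0,199]-jar, D+r@(75*np.array([np.cos(g),np.sin(g)]))-grip,(D-hub)/3]
    for i,(sx,sy) in enumerate([(1,1),(1,-1),(-1,-1),(-1,1)]): q.append(D+r@[85*sx,p[4]+180*sy]-cs[i])
    return np.concatenate(q)
s=least_squares(f,[*hub,yaw,np.radians(243),100]);p=s.x
print("drum",p[:2],"yaw",np.degrees(p[2]),"gripang",np.degrees(p[3]),"yc",p[4]);print(s.fun.round(1))
r=R(p[2]).T
for n,q in dict(grip=grip,pin=pin,piv=piv,jar=jar,hub=hub).items(): print(n,q.round(1),"clamp",(r@(q-p[:2])).round(1))
print(np.linalg.norm(pin-piv))
# tool frame
w,x,y,z=sense()["ee_rot"]
from scipy.spatial.transform import Rotation as Ro
print(Ro.from_quat([x,y,z,w]).as_matrix().round(3))
```

```text
corners [[581.5, 166.2], [637.1, -188.2], [471.8, -214.2], [414.3, 138.1]]
sides [np.float64(358.8), np.float64(167.4), np.float64(357.0), np.float64(169.5)]
yaw corners 9.099420406739036
drum [ 539.50249387 -117.98626386] yaw 9.198961822453848 gripang 235.23960813283028 yc 94.41006818422166
[ 4.6 -0.9  1.4  2.8  3.1 -2.5 -1.9  0.3 -0.  -0.7 -2.5 -1.9 -2.5  1.2]
grip [ 505.8 -188.5] clamp [-44.6 -64.2]
pin [ 654.1 -132.2] clamp [110.8 -32.3]
piv [ 597.9 -150.9] clamp [ 52.4 -41.8]
jar [503.1  79.3] clamp [ -4.4 200.6]
hub [ 530.1 -110.4] clamp [-8.1  9. ]
59.166796908711405
[[ 0.905  0.426 -0.   ]
 [ 0.426 -0.905  0.001]
 [ 0.    -0.001 -1.   ]]
```

Request:
apply_moves(commands=[[-1, 48, -13.3, 0, 0], [-1, 48, -13.3, 0, 0], [-1, 48, -13.3, 0, 0], [-1, 48, -13.3, 0, 0], [-1, 48, -13.3, 0, 0], [-1, 48, -13.3, 0, 0], [-1, 48, -13.3, 0, 0], [-1, 48, -13.3, 0, 0], [-1, 48, -13.3, 0, 0], [-1, 48, -13.3, 0, 0], [-1, 0, 0, 0, 9], [-1, 0, 0, 0, 9], [-1, 0, 0, 0, 9], [-1, 0, 0, 0, 0], [-1, 0, 0, 0, 0]])

```text
time_s: 1.98
eef_pos: [601.2, -150.3, 253.1]
ee_rot: [-0.0, 1.0, -0.014, -0.0]
force: [0.1, -0.0, -0.2]
grip_width: 0.998
grip_force: 0.0
```

Run:
```python
from h import *
s=sense();c=imaging.calibration("wrist");im=imaging.capture("wrist");T=np.array(c["world_to_cam"])
np.savez("pics/w1.npz",K=c["camera_matrix"],k=c["k1"],T=T)
print(s["eef_pos"],s["joints"],-T[:3,:3].T@T[:3,3],T[:3,:3].round(2).tolist(),c["camera_matrix"],c["k1"])
cv2.imwrite("pics/w1.png",im);cv2.imwrite("pics/w1b.png",cv2.resize(im,(800,600),interpolation=cv2.INTER_CUBIC))
```

```text
[ 601.15524465 -150.34602349  253.1020848 ] [-4.33881607e-01  5.26715457e-01  1.18465764e+00  3.51616902e-05
  1.43060706e+00  1.16538974e+00] [ 680.09383191 -153.93350869  373.8708423 ] [[-0.03, -1.0, -0.0], [0.95, -0.03, -0.3], [0.3, -0.01, 0.95]] [[315.85997808   0.         259.8552931 ]
 [  0.         315.85997808 191.2642052 ]
 [  0.           0.           1.        ]] -0.031215276837823144
```

View pics/w1b.png

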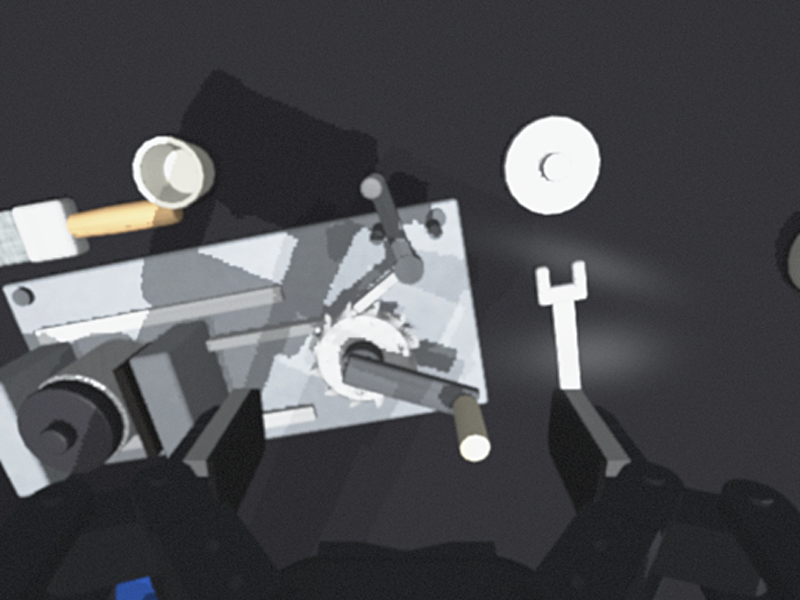

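The wrist view shows the pin top at (373,187), the pivot cap at (407,264), the ratchet wheel centred at about (364,357), the grip top at (475,447), and plate corners (458,200) and (487,402).

Run:
```python
from h import *
d=np.load("pics/w1.npz");w=dict(camera_matrix=d["K"],k1=float(d["k"]),world_to_cam=d["T"])
t=imaging.calibration("top")
W=lambda u,v:pix2ray(w,(u+.5)/1.5625-.5,(v+.5)/1.5625-.5)
Tt=lambda u,v:pix2ray(t,172+(u+.5)/5.33333-.5,130+(v+.5)/5.33333-.5)
Z=lambda cr,z:(cr[0]+cr[1]*(z-cr[0][2])/cr[1][2])[:2].round(1)
for n,a,b,z in [("pin",(373,187),(600,53),96),("piv",(407,264),(625,165),58),("grip",(475,447),(708,330),124),("wheel",(364,357),(550,290),46),("c1",(458,200),(683,105),12),("c2",(487,402),(724,395),12)]:
    print(n,"wrist",Z(W(*a),z),"top",Z(Tt(*b),z))
```

```text
pin wrist [ 657.3 -134.6] top [ 654.1 -132.2]
piv wrist [ 603.9 -151.8] top [ 597.8 -150.7]
grip wrist [ 508.1 -189.1] top [ 505.8 -188.5]
wheel wrist [ 532.8 -118.6] top [ 528.4 -111.3]
c1 wrist [ 639.3 -189.8] top [ 637.1 -188.2]
c2 wrist [ 474.1 -214.2] top [ 471.8 -214.2]
```

Request:
apply_moves(commands=[[-0.15, 27.7, -9.2, 0, 0], [-0.15, 27.6, -9.2, 0, 0], [-0.15, 0, 0, 30, 0], [-0.15, 0, 0, 30, 0], [-0.15, 0, 0, 30, 0], [-0.15, 0, 0, 30, 0], [-0.15, 0, 0, 25, 0], [-0.15, 0, 0, 14, 0], [-0.15, 0, 0, 10, 0], [-0.15, 0, 0, 0, 0], [-0.15, 0, 0, 0, 0]])

```text
time_s: 3.4
eef_pos: [657.4, -133.8, 85.2]
ee_rot: [0.0, 1.0, -0.016, 0.001]
force: [1.1, -0.2, 0.3]
grip_width: 0.578
grip_force: 0.0
```

Run:
```python
from h import *
s=sense();im=imaging.capture("wrist");print(s["eef_pos"],s["grip_width"],s["force"])
cv2.imwrite("pics/w2b.png",cv2.resize(im,(800,600),interpolation=cv2.INTER_CUBIC))
```

```text
[ 657.44467066 -133.83400184   85.21204051] 0.5784497970778908 [ 1.12889911 -0.21264884  0.34698392]
```

View pics/w2b.png

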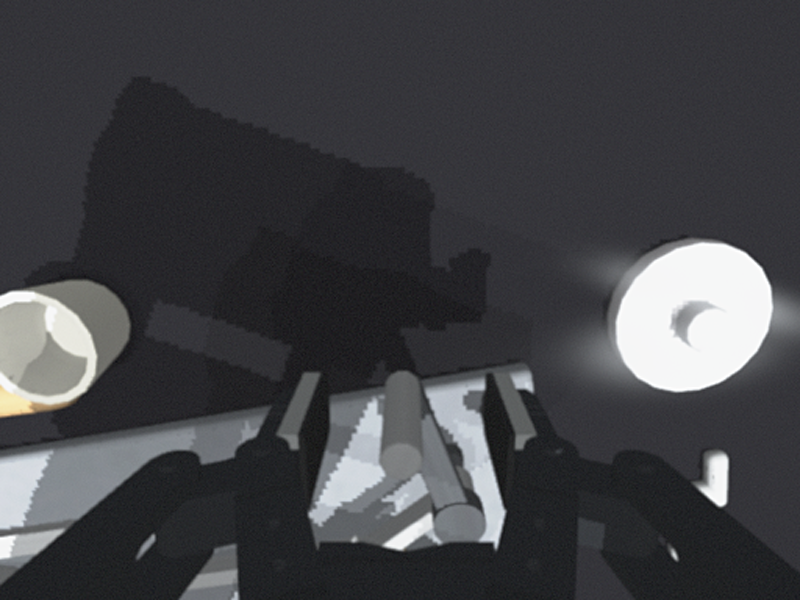

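The wrist view shows the pin top (403,460) centred between the pads (315 and 500). The left pad can push it over.

Request:
apply_moves(commands=[[0.3, 0, 0, 0, 0], [0.3, 0, 0, 0, 0], [0.3, 0, 2, 0, 0], [0.3, 0, 2, 0, 0], [0.3, 0, 2, 0, 0], [0.3, 0, 2, 0, 0], [0.3, 0, 2, 0, 0], [0.3, 0, 2, 0, 0], [0.3, 0, 2, 0, 0], [0.3, 0, 2, 0, 0]])

```text
time_s: 4.7
eef_pos: [657.5, -148.6, 84.5]
ee_rot: [-0.001, 1.0, -0.016, 0.001]
force: [5.0, 5.8, -1.2]
grip_width: 0.347
grip_force: 3.1
```

Request:
apply_moves(commands=[[0.3, 0.3, 2, 0, 0], [0.3, 0.3, 2, 0, 0], [0.3, 0.3, 2, 0, 0], [0.3, 0.2, 2, 0, 0], [0.3, 0.2, 2, 0, 0], [0.3, 0, 2, 0, 0], [0.3, 0, 2, 0, 0], [0.3, 0, 2, 0, 0], [0.3, 0, 2, 0, 0], [0.3, 0, 2, 0, 0], [0.3, -0.2, 2, 0, 0], [0.3, -0.2, 2, 0, 0]])

```text
time_s: 6.2
eef_pos: [657.4, -172.9, 84.5]
ee_rot: [-0.001, 1.0, -0.016, 0.001]
force: [4.0, 5.1, 0.3]
grip_width: 0.344
grip_force: 2.4
```

Request:
apply_moves(commands=[[0.3, -0.3, 1.5, 0, 0], [0.3, -0.3, 1.5, 0, 0], [0.3, -0.4, 1.5, 0, 0], [0.3, -0.4, 1.5, 0, 0]])

```text
time_s: 6.7
eef_pos: [655.8, -178.8, 84.5]
ee_rot: [-0.001, 1.0, -0.016, 0.001]
force: [4.4, 5.0, -0.0]
grip_width: 0.346
grip_force: 2.4
```

Request:
apply_moves(commands=[[0.3, -0.3, 1, 0, 0], [0.3, -0.3, 1, 0, 0]])

```text
time_s: 6.95
eef_pos: [655.2, -180.8, 84.5]
ee_rot: [-0.001, 1.0, -0.016, 0.001]
force: [4.7, 4.5, 0.1]
grip_width: 0.348
grip_force: 2.4
```

Request:
apply_moves(commands=[[0.3, -0.2, 0.7, 0, 0], [0.3, -0.2, 0.7, 0, 0]])

```text
time_s: 7.2
eef_pos: [654.7, -182.2, 84.5]
ee_rot: [-0.001, 1.0, -0.016, 0.001]
force: [3.6, 5.0, 0.7]
grip_width: 0.35
grip_force: 2.3
```

Request:
apply_moves(commands=[[0.3, -0.2, 0.7, 0, 0], [0.3, -0.2, 0.7, 0, 0]])

```text
time_s: 7.45
eef_pos: [654.5, -182.9, 84.5]
ee_rot: [-0.001, 1.0, -0.016, 0.001]
force: [6.5, 9.1, -0.3]
grip_width: 0.351
grip_force: 4.8
```

Request:
apply_moves(commands=[[0.3, -0.1, 0.3, 0, 0], [0.3, 0, 0, 0, 0]])

```text
time_s: 7.7
eef_pos: [654.5, -182.9, 84.5]
ee_rot: [-0.001, 1.0, -0.015, 0.001]
force: [6.1, 8.9, -0.2]
grip_width: 0.347
grip_force: 4.5
```

Request:
apply_moves(commands=[[0.3, 0, -4, 0, 0], [0.3, 0, -4.5, 0, 0], [0.3, 0, 0, 20, 0], [0.3, 0, 0, 0, 0]])

```text
time_s: 8.2
eef_pos: [652.5, -176.0, 61.6]
ee_rot: [-0.001, 1.0, -0.016, -0.002]
force: [-0.3, -0.3, -0.4]
grip_width: 0.348
grip_force: 0.0
```

I moved down instead of up, because tool +z points down. Nothing was touched: the force reads zero. I'll raise the tool now.

Request:
apply_moves(commands=[[0.3, 0, 0, -20, 0], [0.3, 0, 0, -20, 0], [0.3, 0, 0, -30, 0], [0.3, 0, 0, -30, 0], [0.3, 0, 0, -35, 0], [-1, -36.5, 4, 0, 0], [-1, -36.5, 4, 0, 0], [-1, -36.5, 4, 0, 0], [-1, -36, 4, 0, 0], [-1, 0, 0, 0, -9.2], [-1, 0, 0, 0, -9.2], [-1, 0, 0, 0, -9.2], [-1, 0, 0, 0, -9.2], [-1, 0, 0, 0, -9.1], [-1, 0, 0, 0, -9.1], [-1, 0, 0, 0, -9.1], [-1, 0, 0, 0, -9.1], [-1, 0, 0, 0, 0], [-1, 0, 0, 0, 0]])

```text
time_s: 10.58
eef_pos: [507.9, -187.7, 200.3]
ee_rot: [0.001, 0.813, 0.582, 0.0]
force: [-0.1, -0.2, -0.0]
grip_width: 1.006
grip_force: 0.0
```

Run:
```python
from h import *
s=sense();c=imaging.calibration("wrist");im=imaging.capture("wrist");t=imaging.capture("top");np.savez("pics/w3.npz",K=c["camera_matrix"],k=c["k1"],T=c["world_to_cam"])
print(s["eef_pos"],s["ee_rot"],s["grip_width"],s["force"],s["joints"])
cv2.imwrite("pics/w3.png",im);cv2.imwrite("pics/t3.png",t)
cv2.imwrite("pics/w3b.png",cv2.resize(im,(800,600),interpolation=cv2.INTER_CUBIC))
```

```text
[ 507.9134608  -187.74257704  200.25387582] [6.68966379e-04 8.12984981e-01 5.82284217e-01 2.51728212e-04] 1.0055959652109614 [-0.05270329 -0.19775218 -0.03547506] [-5.70506700e-01  3.94116228e-01  1.52685022e+00 -2.86992113e-05
  1.21919694e+00 -2.42771952e-01]
```

View pics/w3b.png

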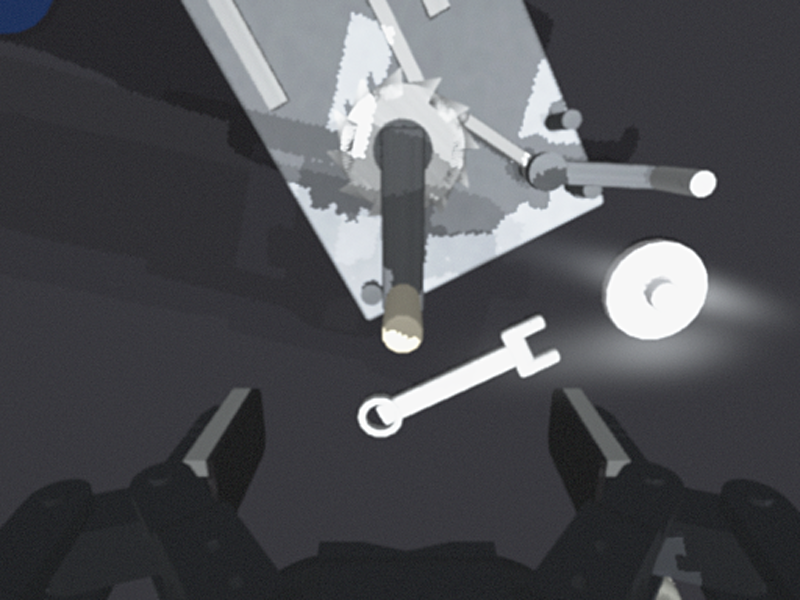

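The lever is now over (pin at (703,183)) and the pawl is still in the tooth. The grip top is at (403,336), centred between the fingers, and the drum cap is at about (403,143).

Run:
```python
from h import *
d=np.load("pics/w3.npz");w=dict(camera_matrix=d["K"],k1=float(d["k"]),world_to_cam=d["T"])
Z=lambda u,v,z:at_z(w,(u+.5)/1.5625-.5,(v+.5)/1.5625-.5,z)[:2]
g=Z(403,336,124);p=Z(703,183,96);h=Z(403,143,72);pv=Z(547,171,56)
print("grip",g,"pin",p,"hub",h,"piv",pv,"dist",np.linalg.norm(g-h),"ang",np.degrees(np.arctan2(*(g-h)[::-1]))%360, "pinang",np.degrees(np.arctan2(*(p-pv)[::-1])))
from scipy.spatial.transform import Rotation as Ro
s=sense();q=s["ee_rot"];R=Ro.from_quat([q[1],q[2],q[3],q[0]]).as_matrix();print(R.round(3).tolist())
print("tool shift to grip",R.T[:2,:2]@(g-s["eef_pos"][:2]))
```

```text
grip [ 507.59389013 -190.13852189] pin [ 655.7791422  -174.50905352] hub [ 533.00022773 -115.19628908] piv [ 599.68487725 -152.5370226 ] dist 79.13166401095464 ang 251.27270980046706 pinang -21.39019660221752
[[0.321, 0.947, 0.001], [0.947, -0.321, -0.0], [-0.0, 0.001, -1.0]]
tool shift to grip [-2.42039851  0.54662808]
```

Request:
apply_moves(commands=[[-1, -2.2, 0.5, 20, 0], [-1, 0, 0, 25, 0], [-1, 0, 0, 25, 0], [-1, 0, 0, 12, 0], [-1, 0, 0, 6, 0], [-1, 0, 0, 0, 0], [0.3, 0, 0, 0, 0], [0.3, 0, 0, 0, 0], [0.5, 0, 0, 0, 0], [0.5, 0, 0, 0, 0]], newtons=40)

```text
time_s: 11.92
eef_pos: [507.4, -189.8, 111.4]
ee_rot: [-0.0, 0.812, 0.584, -0.0]
force: [-2.2, 0.3, 1.7]
grip_width: 0.249
grip_force: 0.8
```

Request:
apply_moves(commands=[[0.5, 0, -1.2, 0, 0], [0.5, 0, 0, 0, 0], [1, 0, 0, 0, 0], [1, 0, 0, 0, 0], [1, 0, 0, 0, 0], [1, 0, 0, 0, 0]])

```text
time_s: 12.68
eef_pos: [506.3, -189.5, 111.4]
ee_rot: [-0.0, 0.812, 0.584, -0.0]
force: [-4.1, 1.0, 5.1]
grip_width: 0.197
grip_force: 39.0
```

Request:
apply_moves(commands=[[1, 0, 1, 0, -0.76], [1, 0, 1, 0, -0.76], [1, 0, 1, 0, -0.76], [1, 0, 0, 0, 0]])

```text
time_s: 13.18
eef_pos: [508.4, -190.1, 111.3]
ee_rot: [-0.001, 0.8, 0.6, -0.001]
force: [-9.5, 2.6, 8.3]
grip_width: 0.196
grip_force: 39.6
```

Request:
apply_moves(commands=[[1, 0, 1, 0, -0.76], [1, 0, 1, 0, -0.76], [1, 0, 0, 0, 0]])

```text
time_s: 13.55
eef_pos: [510.1, -190.6, 111.3]
ee_rot: [-0.001, 0.792, 0.61, -0.001]
force: [-11.6, 1.9, 9.5]
grip_width: 0.198
grip_force: 39.7
```

Request:
apply_moves(commands=[[1, 0.1, 1, 0, -0.76], [1, 0.1, 1, 0, -0.76], [1, 0, 0, 0, 0]])

```text
time_s: 13.92
eef_pos: [511.8, -191.1, 111.3]
ee_rot: [-0.002, 0.784, 0.621, -0.001]
force: [-12.5, 1.8, 10.0]
grip_width: 0.2
grip_force: 39.8
```

Request:
apply_moves(commands=[[1, 0.1, 1, 0, -0.76], [1, 0, 0, 0, 0]])

```text
time_s: 14.18
eef_pos: [512.7, -191.3, 111.3]
ee_rot: [-0.002, 0.78, 0.626, -0.001]
force: [-14.2, 1.2, 9.4]
grip_width: 0.193
grip_force: 39.8
```

Run:
```python
from h import *
im=imaging.capture("wrist");t=imaging.capture("top")
cv2.imwrite("pics/w4.png",im);cv2.imwrite("pics/t4.png",t)
a=cv2.resize(im,(800,600),interpolation=cv2.INTER_CUBIC)[0:300]
b=cv2.resize(t[145:195,250:317],None,fx=6,fy=6,interpolation=cv2.INTER_CUBIC)
b0=cv2.resize(cv2.imread("pics/top0.png")[145:195,250:317],None,fx=6,fy=6,interpolation=cv2.INTER_CUBIC)
o=np.zeros((600,804,3),np.uint8);o[:300,:800]=a;o[300:,:402]=b0;o[300:,402:]=b
cv2.imwrite("pics/c4.png",o[:,:800])
```

```text
(no output)
```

View pics/c4.png

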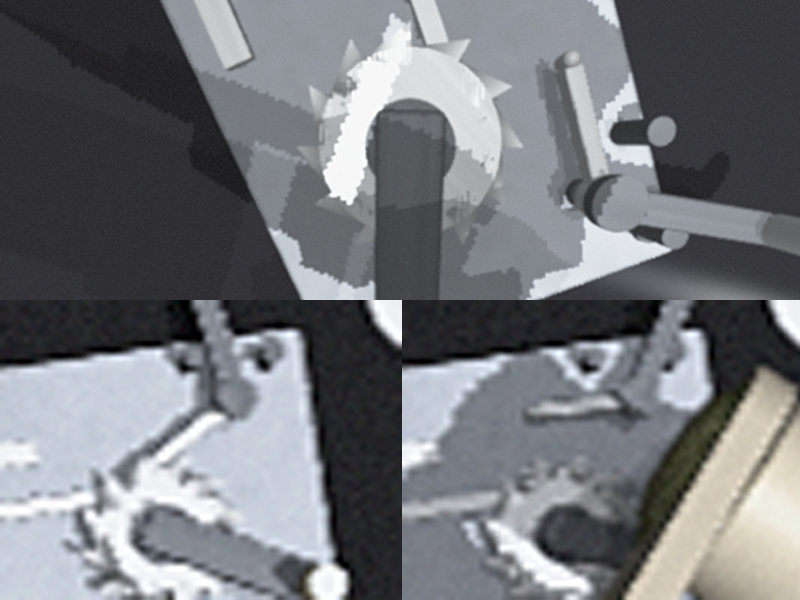

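The pawl is out: the lower right crop shows it at (575,408), clear of the teeth, and the lever is over. Next I'll ease the crank back along the arc.

Request:
apply_moves(commands=[[1, 0.03, -1.96, 0, 1.5], [1, 0.03, -1.96, 0, 1.5], [1, 0.03, -1.96, 0, 1.5], [1, 0.03, -1.96, 0, 1.5], [1, 0.03, -1.96, 0, 1.5], [1, 0.03, -1.96, 0, 1.5], [1, 0.03, -1.96, 0, 1.5], [1, 0.03, -1.96, 0, 1.5], [1, 0.03, -1.96, 0, 1.5], [1, 0.03, -1.96, 0, 1.5]])

```text
time_s: 15.52
eef_pos: [495.1, -184.7, 111.3]
ee_rot: [-0.001, 0.855, 0.518, -0.001]
force: [-8.7, 1.3, 7.1]
grip_width: 0.192
grip_force: 39.4
```

```bash
cat > st.py <<'E'
from h import *
from scipy.spatial.transform import Rotation as Ro
s=sense();q=s["ee_rot"];R=Ro.from_quat([q[1],q[2],q[3],q[0]]).as_matrix()
h=np.degrees(np.arctan2(R[1,0],R[0,0]));p=s["eef_pos"]
print("heading",h,"drumdeg(from heading, slack -35.9)",h-9.1+180-135,"tool force",(R.T@s["force"]).round(1),"ctr",p[:2]+75*R[:2,0],"q6",s["joints"][5],s["time_s"])
E
python3 st.py
```

```text
heading 62.451995571221104 drumdeg(from heading, slack -35.9) 98.3519955712211 tool force [-2.9 -8.3 -7.1] ctr [ 529.82349215 -118.17880872] q6 -0.09718488773230616 15.525
```

Request:
apply_moves(commands=[[1, 0.03, -1.96, 0, 1.5], [1, 0.03, -1.96, 0, 1.5], [1, 0.03, -1.96, 0, 1.5], [1, 0.03, -1.96, 0, 1.5], [1, 0.03, -1.96, 0, 1.5], [1, 0.03, -1.96, 0, 1.5], [1, 0.03, -1.96, 0, 1.5], [1, 0.03, -1.96, 0, 1.5], [1, 0.03, -1.96, 0, 1.5], [1, 0.03, -1.96, 0, 1.5], [1, 0.03, -1.96, 0, 1.5], [1, 0.03, -1.96, 0, 1.5], [1, 0.03, -1.96, 0, 1.5], [1, 0.03, -1.96, 0, 1.5], [1, 0.03, -1.96, 0, 1.5]])

```text
time_s: 17.4
eef_pos: [472.3, -166.3, 111.4]
ee_rot: [-0.0, 0.94, 0.342, -0.001]
force: [-9.8, 0.1, 8.5]
grip_width: 0.196
grip_force: 39.5
```

```bash
python3 st.py
```

```text
heading 39.95917231719825 drumdeg(from heading, slack -35.9) 75.85917231719824 tool force [-7.4 -6.4 -8.5] ctr [ 529.78383937 -118.1513824 ] q6 0.30157226323332015 17.4
```

Request:
apply_moves(commands=[[1, -0.15, -1.96, 0, 1.5], [1, -0.15, -1.96, 0, 1.5], [1, -0.15, -1.96, 0, 1.5], [1, -0.1, -1.96, 0, 1.5], [1, -0.1, -1.96, 0, 1.5], [1, -0.1, -1.96, 0, 1.5], [1, -0.1, -1.96, 0, 1.5], [1, -0.05, -1.96, 0, 1.5], [1, -0.05, -1.96, 0, 1.5], [1, -0.05, -1.96, 0, 1.5], [1, -0.05, -1.96, 0, 1.5], [1, -0.05, -1.96, 0, 1.5], [1, -0.05, -1.96, 0, 1.5], [1, -0.05, -1.96, 0, 1.5], [1, -0.05, -1.96, 0, 1.5]])

```text
time_s: 19.27
eef_pos: [457.7, -141.0, 111.3]
ee_rot: [-0.001, 0.988, 0.152, 0.0]
force: [-3.1, 4.0, 5.3]
grip_width: 0.2
grip_force: 39.3
```

```bash
python3 st.py
```

```text
heading 17.43889155573337 drumdeg(from heading, slack -35.9) 53.33889155573337 tool force [-1.8 -4.8 -5.3] ctr [ 529.20402687 -118.49872903] q6 0.721268803832849 19.275
```

Request:
apply_moves(commands=[[1, -0.03, -1.96, 0, 1.5], [1, -0.03, -1.96, 0, 1.5], [1, -0.03, -1.96, 0, 1.5], [1, -0.03, -1.96, 0, 1.5], [1, -0.03, -1.96, 0, 1.5], [1, -0.03, -1.96, 0, 1.5], [1, -0.03, -1.96, 0, 1.5], [1, -0.03, -1.96, 0, 1.5], [1, -0.03, -1.96, 0, 1.5], [1, -0.03, -1.96, 0, 1.5], [1, -0.03, -1.96, 0, 1.5], [1, -0.03, -1.96, 0, 1.5], [1, -0.03, -1.96, 0, 1.5], [1, -0.03, -1.96, 0, 1.5], [1, -0.03, -1.96, 0, 1.5]])

```text
time_s: 21.15
eef_pos: [453.8, -112.5, 111.3]
ee_rot: [0.0, 0.999, -0.045, 0.0]
force: [1.7, 3.5, 4.1]
grip_width: 0.196
grip_force: 39.1
```

```bash
python3 st.py
```

```text
heading -5.120359299553218 drumdeg(from heading, slack -35.9) 30.779640700446777 tool force [ 1.4 -3.6 -4.1] ctr [ 528.50999964 -119.24172484] q6 1.1656934332266309 21.15
```

Request:
apply_moves(commands=[[1, 0.03, -1.96, 0, 1.5], [1, 0.03, -1.96, 0, 1.5], [1, 0.03, -1.96, 0, 1.5], [1, 0.03, -1.96, 0, 1.5], [1, 0.03, -1.96, 0, 1.5], [1, 0.03, -1.96, 0, 1.5], [1, 0.03, -1.96, 0, 1.5], [1, 0.03, -1.96, 0, 1.5], [1, 0.03, -1.96, 0, 1.5], [1, 0.03, -1.96, 0, 1.5], [1, 0.03, -1.96, 0, 1.5], [1, 0.03, -1.96, 0, 1.5], [1, 0.03, -1.96, 0, 1.5], [1, 0.03, -1.96, 0, 1.5], [1, 0.03, -1.96, 0, 1.5]])

```text
time_s: 23.02
eef_pos: [461.4, -84.3, 111.3]
ee_rot: [0.0, 0.971, -0.239, -0.001]
force: [-2.5, 3.8, 8.5]
grip_width: 0.195
grip_force: 39.4
```

```bash
python3 st.py
```

```text
heading -27.607414276244274 drumdeg(from heading, slack -35.9) 8.292585723755735 tool force [-4.  -2.2 -8.5] ctr [ 527.8250052  -119.04203849] q6 1.6218033164617558 23.025
```

Request:
apply_moves(commands=[[1, -0.05, -1.31, 0, 1], [1, -0.05, -1.31, 0, 1], [1, -0.05, -1.31, 0, 1], [1, -0.05, -1.31, 0, 1], [1, -0.05, -1.31, 0, 1], [1, -0.05, -1.31, 0, 1], [1, 0, 0, 0, 0]])

```text
time_s: 23.9
eef_pos: [465.1, -77.3, 111.3]
ee_rot: [0.0, 0.957, -0.289, -0.001]
force: [-2.7, 3.8, 8.2]
grip_width: 0.196
grip_force: 39.5
```

```bash
python3 st.py
```

```text
heading -33.56631331148194 drumdeg(from heading, slack -35.9) 2.333686688518071 tool force [-4.3 -1.6 -8.2] ctr [ 527.60570197 -118.79211258] q6 1.7429575449511523 23.9
```

Request:
apply_moves(commands=[[1, -0.05, -1, 0, 0.76], [1, -0.05, -1, 0, 0.76], [1, -0.05, -1, 0, 0.76], [1, 0, 0, 0, 0]])

```text
time_s: 24.4
eef_pos: [466.7, -74.8, 111.3]
ee_rot: [0.0, 0.951, -0.308, -0.001]
force: [-2.9, 4.5, 7.3]
grip_width: 0.202
grip_force: 39.5
```

```bash
python3 st.py
```

```text
heading -35.84663203831528 drumdeg(from heading, slack -35.9) 0.053367961684728016 tool force [-4.9 -1.9 -7.3] ctr [ 527.51403868 -118.73194922] q6 1.7891758231399724 24.4
```

Tangential force is still −1.9 N, so the drum has not reached its stop yet. I'll continue in small steps.

Request:
apply_moves(commands=[[1, -0.05, -1, 0, 0.76], [1, -0.05, -1, 0, 0.76], [1, 0, 0, 0, 0]])

```text
time_s: 24.78
eef_pos: [467.8, -73.1, 111.3]
ee_rot: [0.0, 0.947, -0.32, -0.001]
force: [-2.4, 4.0, 7.7]
grip_width: 0.199
grip_force: 39.5
```

Request:
apply_moves(commands=[[1, -0.05, -1, 0, 0.76], [1, 0, 0, 0, 0]])

```text
time_s: 25.02
eef_pos: [468.4, -72.3, 111.3]
ee_rot: [0.0, 0.945, -0.327, -0.001]
force: [-2.1, 4.5, 7.1]
grip_width: 0.196
grip_force: 39.4
```

```bash
python3 st.py
```

```text
heading -38.12399343040297 drumdeg(from heading, slack -35.9) -2.2239934304029703 tool force [-4.5 -2.3 -7.1] ctr [ 527.42155479 -118.62694918] q6 1.8353750026062494 25.025
```

Request:
apply_moves(commands=[[1, -0.05, -1, 0, 0.76], [1, 0, 0, 0, 0]])

```text
time_s: 25.28
eef_pos: [468.7, -72.0, 111.3]
ee_rot: [0.001, 0.943, -0.333, -0.001]
force: [-4.9, 1.0, 8.2]
grip_width: 0.196
grip_force: 39.6
```

Request:
apply_moves(commands=[[1, -0.05, -1, 0, 0.76], [1, 0, 0, 0, 0]])

```text
time_s: 25.52
eef_pos: [468.9, -71.7, 111.3]
ee_rot: [0.001, 0.941, -0.339, -0.001]
force: [-7.4, -4.4, 8.8]
grip_width: 0.192
grip_force: 39.9
```

```bash
python3 st.py
```

```text
heading -39.615436235961 drumdeg(from heading, slack -35.9) -3.7154362359609934 tool force [-3.   8.1 -8.8] ctr [ 526.63192237 -119.55949829] q6 1.8661840635874996 25.525
```

The tangential force has flipped to +8 N and motion has stopped, so the drum is at its slack stop. I'll relax the tool slightly, open and lift.

Request:
apply_moves(commands=[[1, 0, 1.2, 0, 0], [1, 0, 0, 0, 0], [0.4, 0, 0, 0, 0], [0.2, 0, 0, 0, 0], [0, 0, 0, 0, 0], [-0.4, 0, 0, 0, 0], [-0.4, 0, 0, 0, 0], [-0.4, 0, 0, -10, 0], [-0.4, 0, 0, -20, 0], [-0.4, 0, 0, -30, 0], [-0.4, 0, 0, -40, 0], [-0.4, 0, 0, -40, 0], [-0.4, -40, 0, 0, 0], [-0.4, -40, 0, 0, 0], [-0.4, -30, 0, 0, 0], [-0.4, 0, 0, 0, 0]])

```text
time_s: 27.52
eef_pos: [383.6, -0.9, 252.2]
ee_rot: [-0.0, 0.941, -0.338, 0.001]
force: [-0.2, 0.1, -0.7]
grip_width: 0.701
grip_force: 0.0
```

Run:
```python
from h import *
im=imaging.capture("wrist");t=imaging.capture("top")
a=cv2.resize(im,(400,300));b=cv2.resize(t[110:235,150:350],(800,500),interpolation=cv2.INTER_CUBIC)
cv2.imwrite("pics/e_top.png",b);cv2.imwrite("pics/e_w.png",cv2.resize(im,(800,600)))
print(sense()["force"])
```

```text
[-0.2062272   0.16941643  0.39414107]
```

View pics/e_top.png

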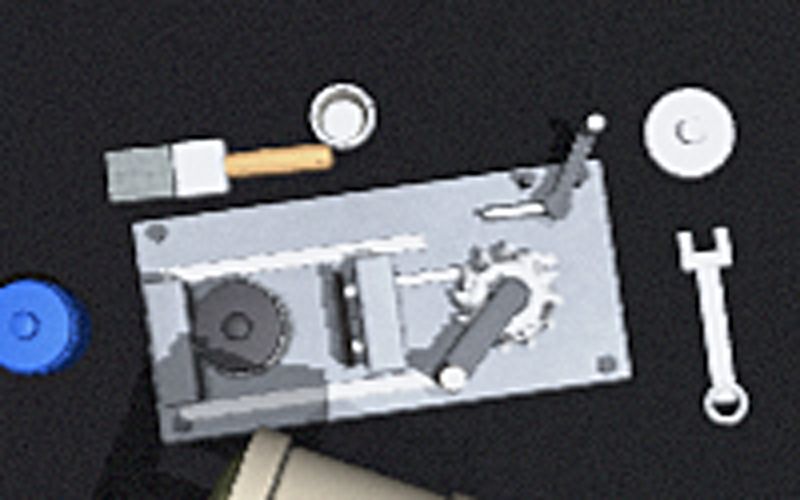

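View pics/e_w.png

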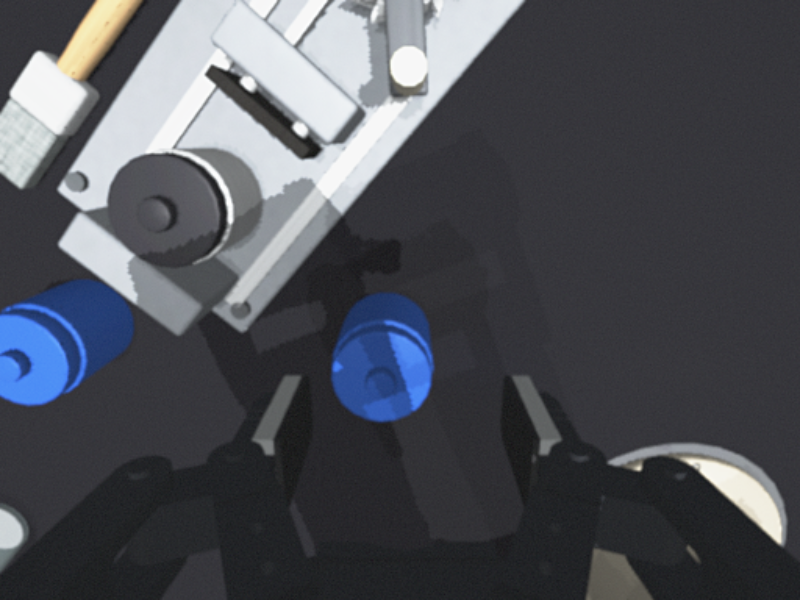

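The top crop shows the crank slack with its grip at (452,377), the pad well back from the jar (jar at (237,325), pad at (345,315)), and the lever still over with its pin at (595,122). The jar is standing, the bystanders are where they were, and the arm is clear.

```bash
python3 -c "
from rig import ctrl
print(ctrl.finish_job())"
```

```text
the job is handed in; nothing more can be done
None
```

The job is handed in: the lever went over to its stop, the pawl sprang out after winding on under 0.1 rad, I eased the crank back to the slack stop under grip and let go, the jar is still standing, and it took about 28 s; one lift went 20 mm down instead of up beside the lever but touched nothing.

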